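# Swap the shaker for the spice jar behind the sliding doors

### The arm

A 7-joint arm with a two-finger parallel gripper is mounted at the origin on the work surface; the furniture and walls round the work are solid. World frame = base frame: x ahead of the robot, y to its left, z up, the work surface at z = 0. Lengths are in m, angles in rad, forces in N, time in s.
With the tool pointing down it reaches from about 0.4 to 0.85 m from the base axis. Payload 6.9 kg.
Tool frame: the origin (TCP) lies midway between the tips of the shut fingers; the grasp point (between the pads) lies 19 mm behind it; z points along the fingers, y is the line along which they close (so a half turn about z gives the same grasp; the last joint's range is limited). The gripper opens to 85 mm and grips with 20 to 120 N. Pads are 22 mm wide; open, the fingers measure 114 mm over their backs; the gripper's body (76 mm by 85 mm) begins 54 mm behind the grasp point. The pads swing forward as they close: fully open they stand 13 mm farther back than shut.
Start: joints at [-1.075, 0.507, -0.238, 1.5, 0.126, 1.149, -0.155], TCP at [0.238, 0.578, 0.231] pointing down, gripper open.
Joint ranges: [-3.08, 3.08], [-0.24, 2.05], [-1.43, 1.35], [0, 2.5], [-1.52, 4.66], [0.17, 1.96], [-2.89, 2.89]. Speed limits (rad/s): [2.39, 2.39, 3.14, 3.14, 3.14, 3.14, 3.14].

### API

Orientations are given as a unit quaternion [w, x, y, z].
In Python, from bench import sensors, vision, job gives the robot as it stands.
- The arm moves only by the tool play_rows, never from a script. Its argument "commands" is a list of rows, each a list of 3 entries, a list of its own where there are three numbers: the shift along the tool's x, y, z in cm, then the turn about the tool's z in rad, then the closure, from 0 (fully open) to 1 (shut). A call has exactly 10 rows; each row shifts and turns the commanded pose from where the row before left it, along the tool's axes as they then stand; what a row does not reach is not made up. A row lasts 1/12 s, in which the tool goes at most 41.7 mm and 7.16 degrees, less where a joint would pass 70% of its speed; a pose out of reach is approached as far as the arm can. A call is refused whole if a number of a shift passes 4.17 or a number of a turn 0.125, either way. A call with a gripper value outside its range is refused whole. The fingers move at their own pace and stop on an object; the grip force is fixed at half the most. Time passes only in rows, so rows that do not move let the fingers close, or fill a call up. It gives the time, the measured TCP pose, the force, the opening and the grip force at its end, in the units of the state.
- sensors.read_state(): the state, without advancing time (a new reading comes with each control period).
- vision.camera(name): name is "scene" or "top"; returns a dict with "img" (384x512x3 uint8, red, green, blue), "vfov" (degrees; the focal length in pixels is half the picture's height over the tangent of half this angle, whatever the lens; pixels are square), "cx", "cy" (the principal point, pixels), "dist_coeffs" ([k1, k2, p1, p2, k3] as OpenCV has them; the pictures are not rectified), "xyz" and "orientation" of the camera in the world. Camera axes: x right, y up, looking along -z (the intrinsics and any distortion apply to the point x, -y, -z); pixel columns grow to the right and rows downward; lengths in m; the calibration is good to about 2 mm. A picture is of the moment at which its call begins. There is no depth.
- job.finish_job(): hands the job in; it is judged then, once.
The state is a dict: "clock": time; "joints": joint angles; "qd": joint speeds; "tau": joint torques, N m; "tcp_pos": TCP position; "orientation": TCP orientation; "ft_force": force on the tool from outside, world axes, zero at the start; "moment": the same for the moment, N m; "finger_gap": finger opening in m; "gripper_force": force on a finger pad.
Only numpy, scipy, OpenCV 4.12 (cv2) and the standard library are available. Lean on these libraries where they do the work, as an engineer would, in place of code of your own. Each camera call takes 0.05 s, during which the arm holds its last target. There are 200 camera calls.

### The job

The saucer has come back from the table with a shaker on it, and the spice jar is wanted there instead. Using the sliding doors of the low spice cabinet, put the shaker away standing in the tray that already holds the other shaker, and stand the spice jar from the other tray upright in the middle of the saucer. Set both down gently, leave the other shaker and the timer standing where they are, tip nothing over, and finish with both doors fully shut.

Things in the scene. Friction and masses are not known exactly. Their poses are not given: they have to be found in the camera images.
- cabinet: low wooden cabinet, fixed, 240 mm deep (x -120 front to 120 back), 460 wide (y, left +). Origin mid underside. Top face slopes 17 deg: outer door surface 100 mm high at the front edge, 173 at the back; rails and end walls up to 4 mm higher. Inner floor 10 mm high, end walls' inner faces at y +-215, front and back walls 12 thick. A thin partition at y = 0 makes a left and a right compartment.
- door_left (a joint): left clear door (outer, upper track) over the left (+y) compartment: 0 shut, slides to the right (cabinet -y) over the right door, 0.18 m fully open, which clears y = 35 to 215 mm. 2 to 3 N moves it; it stays put. Starts ajar by 0 to 85 mm. If its leading edge meets the right door's handle it pushes that door home ahead of it: the two values never add up to more than 0.18.
- door_right (a joint): right clear door (inner, lower track) over the right (-y) compartment: 0 shut, slides to the left (cabinet +y) under the left door, 0.18 m fully open, which clears y = -215 to -35 mm. 2 to 3 N moves it; it stays put. Starts ajar by 0 to 85 mm. If its handle meets the left door's edge it pushes that door home ahead of it.
- door_left_handle (a point): middle of the top edge of the left door's handle: a steel fin square to the sloping face, 10 mm thick along cabinet y, 45 long up the slope, 26 proud of its door. It moves with the door; door shut, at about x = -78, y = 199, z = 140 mm in the cabinet frame, 16 mm from the door's left edge.
- door_right_handle (a point): the same for the right door's handle, its top level with the left one's (so 33 mm proud of its own, lower door, 26 above the left door's surface). Door shut, at about x = -78, y = -199, z = 140 mm in the cabinet frame, 16 mm from the door's right edge.
- shaker_tray: shallow fixed steel tray, 150 x 150 mm, 12 high, floor and rims 3 thick, in the left or the right compartment (varies): centre at x = 0, y = +-125 mm in the cabinet frame. Holds the other shaker, about 40 mm toward its +y side; its -y side is free. Origin mid underside (10 mm above the worktop), axes as the cabinet's.
- jar_tray: an identical tray in the other compartment; it holds the spice jar and the timer side by side along y, in either order.
- chilli_shaker: the shaker to put away: glass shaker with a grey domed cap, 44 mm across, 90 mm high (glass body to 70 mm, cap 34 mm across above), standing at the middle of the saucer. Origin: middle of its underside, z up through its cap.
- salt_shaker: the other shaker, of the same make and size, already in the shaker tray. Leave it standing where it is. Origin: middle of its underside.
- spice_jar: the spice jar: 42 mm across, 96 mm high, with a wide screw cap as broad as the jar, standing in the jar tray beside the timer. Origin: middle of its underside, z up through its cap.
- timer: round kitchen timer, 68 mm across and 58 mm high, beside the spice jar in the jar tray. Leave it where it is. Origin: middle of its underside.
- saucer: dark stoneware saucer lying loose on the worktop left of the cabinet, 245 mm across, rim 20 high, well 8 mm above the worktop at the middle rising to about 11 toward the rim. Origin mid underside.

How it is judged:
By the outcome, as a careful person would: the job done as asked, in the order asked, and still so for the second after the job is handed in, with the robot touching nothing.
It also fails if it takes over 72 s, if anything falls off the work surface, if the arm or the gripper's body presses on something with over 40 N, if the wrist force passes 120 N, or if a joint passes its speed limit or range.

## Working session

There is one attempt and no reset: what is moved stays moved. The work goes in short steps, Python scripts to look and compute and a tool call to move; the robot and the scene stay as the last step left them, time stands still between calls to the robot, and variables do not carry over. Pictures are saved under pics/ and viewed, at most 10 in all, crops included, and the job is handed in when it is done.

Besides the shell and the picture viewer there is one more tool, called after "Emit:" as name(argument=value, ...), one argument or row to a line, values as JSON. play_rows: Moves the arm, as the interface text tells. Its arguments: {"type":"object","properties":{"commands":{"type":"array"}},"required":["commands"]}

```bash
mkdir -p pics; python3 - <<'E'
from bench import sensors, vision
import cv2
s=sensors.read_state(); print(s)
for n in("scene","top"):
    c=vision.camera(n); cv2.imwrite(f"pics/{n}0.png",c["img"][:,:,::-1]); print(n,{k:v for k,v in c.items() if k!="img"})
a=cv2.imread("pics/scene0.png");b=cv2.imread("pics/top0.png")
for n,i in(("s",a),("t",b)): cv2.imwrite(f"pics/{n}0b.png",cv2.resize(i,(800,600),interpolation=cv2.INTER_CUBIC))
E
```

```text
{'clock': 0.0, 'joints': array([-1.07450013,  0.50835384, -0.23747685,  1.50112483,  0.1257153 ,
        1.14893641, -0.15479574]), 'qd': array([-8.59814252e-04,  7.35290706e-04,  7.17972923e-04,  3.40148255e-04,
       -6.21102478e-05,  2.38319492e-03, -3.93033318e-04]), 'tau': array([-6.29172337e-04, -6.20589280e+01, -2.18728490e+00, -2.49668562e+01,
        1.25901031e-02,  1.20385119e-02, -6.72403871e-06]), 'tcp_pos': array([0.23798627, 0.57736354, 0.23042086]), 'orientation': array([-1.41705758e-04,  1.94164331e-01,  9.80968588e-01, -9.05971045e-04]), 'ft_force': array([ 0.16685677, -0.40490466,  0.09932916]), 'moment': array([-0.05765939,  0.01330845, -0.0638874 ]), 'gripper_force': 0.0, 'finger_gap': 0.08521970101103664}
scene {'vfov': 57.20585562944961, 'cx': 252.92177708692867, 'cy': 191.32601353034002, 'dist_coeffs': array([-0.01229639,  0.        ,  0.        ,  0.        ,  0.        ]), 'xyz': array([ 0.42505527, -0.54145909,  0.74833627]), 'orientation': array([ 0.9218709 ,  0.37667484, -0.03477103, -0.08403025])}
top {'vfov': 51.08603078267936, 'cx': 247.32291476717376, 'cy': 187.06603915367953, 'dist_coeffs': array([0.04626003, 0.        , 0.        , 0.        , 0.        ]), 'xyz': array([0.28862679, 0.05206057, 1.32752114]), 'orientation': array([-0.70057264, -0.07262018,  0.06984485,  0.70643187])}
```

View pics/s0b.png

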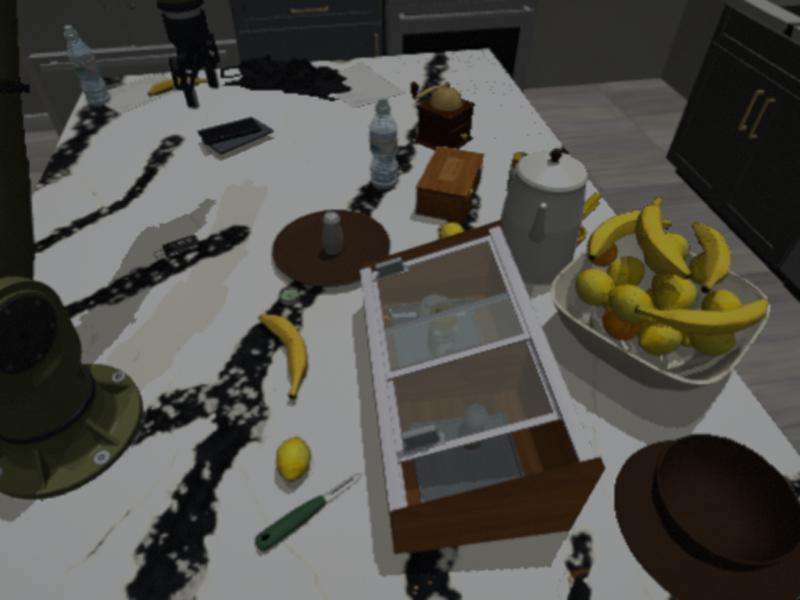

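View pics/t0b.png

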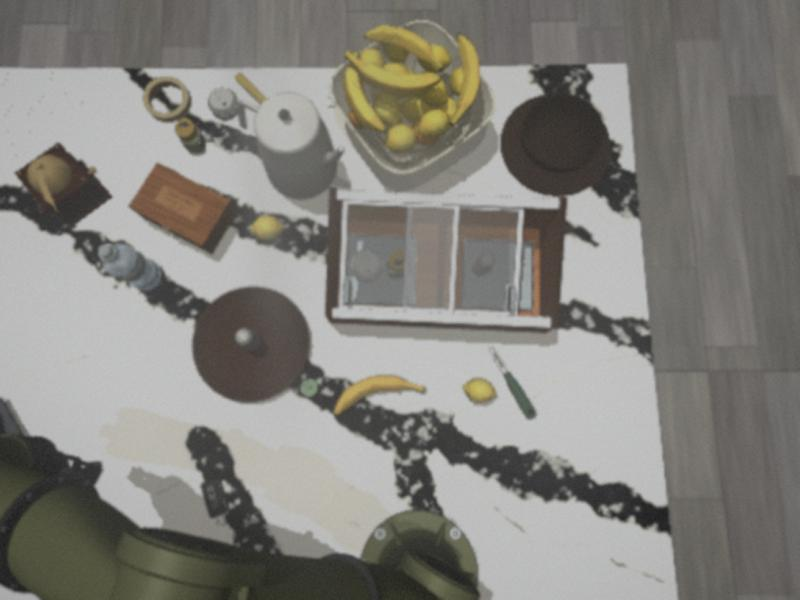

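The scene view shows the saucer with the chilli shaker (scene 332,232; top 247,340). The cabinet has the jar and timer in its left compartment (top 365–400,262) and the salt shaker in its right one (top 483,262). The handles are at top (350,290) and (513,298).

```bash
cat > h.py <<'E'
import numpy as np, cv2
from scipy.spatial.transform import Rotation as R
def rot(q): return R.from_quat([q[1],q[2],q[3],q[0]]).as_matrix()
def K(c):
    f=c["img"].shape[0]/2/np.tan(np.radians(c["vfov"])/2); return np.array([[f,0,c["cx"]],[0,f,c["cy"]],[0,0,1]])
def ray(c,u):
    p=cv2.undistortPoints(np.array([[u]],float),K(c),c["dist_coeffs"])[0,0]
    return rot(c["orientation"])@np.array([p[0],-p[1],-1])
def onz(c,u,z):
    d=ray(c,u); o=c["xyz"]; return o+d*(z-o[2])/d[2]
def proj(c,P):
    X=(np.atleast_2d(P)-c["xyz"])@rot(c["orientation"])*[1,-1,-1]
    return cv2.projectPoints(X,np.zeros(3),np.zeros(3),K(c),c["dist_coeffs"])[0][:,0]
def tri(c1,u1,c2,u2):
    A=[];b=[]
    for c,u in((c1,u1),(c2,u2)):
        d=ray(c,u);d/=np.linalg.norm(d);M=np.eye(3)-np.outer(d,d);A.append(M);b.append(M@c["xyz"])
    A=np.vstack(A);b=np.hstack(b);x=np.linalg.lstsq(A,b,rcond=None)[0];return x,np.linalg.norm(A@x-b)
E
python3 - <<'E'
import cv2,pickle
from bench import vision
for n,(x0,x1,y0,y1),s in(("top",(200,375,110,220),4.5),("scene",(165,400,130,360),2.6)):
    c=vision.camera(n);pickle.dump(c,open(n+".pkl","wb"))
    cv2.imwrite(f"pics/{n}1.png",cv2.resize(c["img"][y0:y1,x0:x1,::-1],None,fx=s,fy=s,interpolation=cv2.INTER_CUBIC))
E
```

```text
(no output)
```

View pics/top1.png

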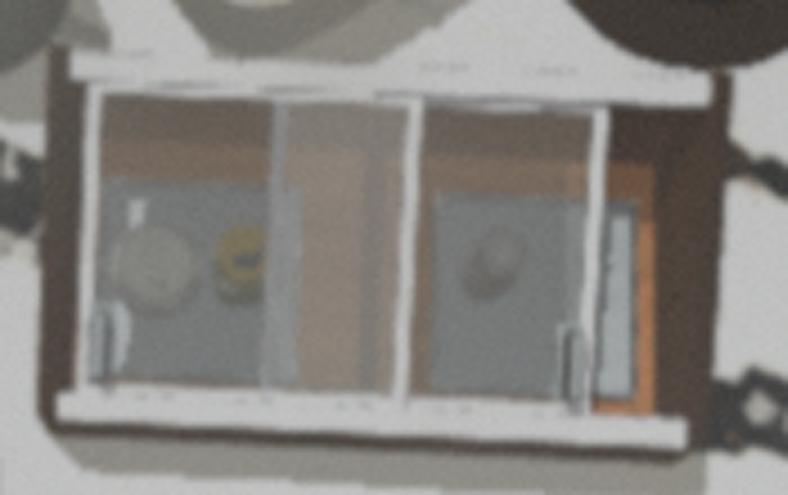

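View pics/scene1.png

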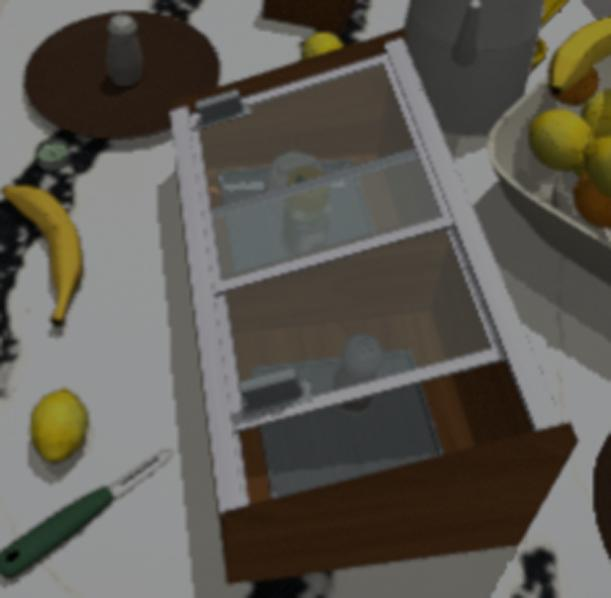

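The crops show the jar (top crop 242,262) on the right of the timer (155,265) in the left compartment. The right door is well ajar (its left edge is at 275), and the left door is nearly shut (fin at 103,345). Next I'll turn these pixels into positions.

```bash
cat > m.py <<'E'
import pickle
from h import *
from scipy.optimize import least_squares
T=pickle.load(open("top.pkl","rb"));S=pickle.load(open("scene.pkl","rb"))
t=lambda x,y:(200+x/4.5,110+y/4.5); s=lambda x,y:(165+x/2.6,130+y/2.6)
obj=[(-.12,.23,.104),(.12,-.23,.177),(-.12,-.23,.104),(.12,.23,.177)]
px=[t(42,418),t(732,72),t(690,455),t(55,45)]
W=np.array([onz(T,p,o[2]) for p,o in zip(px,obj)])
O=np.array(obj)
def tf(v,P): 
    c,q=np.cos(v[2]),np.sin(v[2]); return np.atleast_2d(P)@np.array([[c,q,0],[-q,c,0],[0,0,1]])+[v[0],v[1],0]
r=least_squares(lambda v:(tf(v,O)-W)[:,:2].ravel(),[.6,0,0]); v=r.x
E
python3 - <<'E'
from m import *
print("cab",v,"res mm",(r.fun*1000).round(1))
Q=[(-.12,-.23,0),(-.12,-.23,.104),(.12,-.23,.177),(-.12,.23,.104)]
print((proj(S,tf(v,Q))-[165,130])*2.6,"seen 230,580 222,513 575,430 172,110")
inv=lambda p:(np.linalg.inv(np.array([[np.cos(v[2]),-np.sin(v[2])],[np.sin(v[2]),np.cos(v[2])]]))@(p[:2]-v[:2])).round(3)
for n,a,b in(("HL",t(103,345),s(219,102)),("HR",t(572,368),s(272,386)),("jarcap",t(245,245),s(305,178)),("salt cap",t(502,250),s(362,342)),("chilli cap",(244/1.5625,335/1.5625),(332/1.5625,213/1.5625)),("timer",t(152,262),s(297,165))):
    P,e=tri(T,a,S,b);print(n,P.round(3),round(e*1e3,1),"cab",inv(P))
for n,u,z in(("HL",t(103,345),.14),("HR",t(572,368),.14),("jarT",t(240,252),.109),("saltT",t(502,247),.1),("timer",t(155,258),.07)):
    P=onz(T,u,z);print(n,P.round(3),inv(P))
hsv=cv2.cvtColor(T["img"],cv2.COLOR_RGB2HSV);m=((hsv[...,2]<110)&(hsv[...,0]<25)&(hsv[...,1]>40)).astype(np.uint8)
m[:, :115]=0;m[:,205:]=0;m[:175]=0;m[265:]=0
m=cv2.morphologyEx(m,cv2.MORPH_OPEN,np.ones((5,5)))
c=max(cv2.findContours(m,0,2)[0],key=cv2.contourArea);e=cv2.fitEllipse(cv2.convexHull(c));print(e)
P=onz(T,e[0],.02);print("saucer",P, [np.linalg.norm(onz(T,(e[0][0]+d,e[0][1]),.02)-P) for d in(e[1][0]/2,e[1][1]/2)])
E
```

```text
cab [ 0.59776061 -0.05638906 -0.06319378] res mm [  2.3   7.3  -4.8  -2.    2.4 -10.8   0.2   5.4]
[[215.32028009 583.37326408]
 [213.90357962 529.3816222 ]
 [567.53720046 442.3125887 ]
 [167.021321    98.32745958]] seen 230,580 222,513 575,430 172,110
HL [0.537 0.13  0.136] 3.6 cab [-0.072  0.182]
HR [ 0.521 -0.186  0.125] 4.9 cab [-0.068 -0.135]
jarcap [0.607 0.033 0.114] 2.3 cab [0.004 0.09 ]
salt cap [ 0.609 -0.147  0.102] 2.8 cab [ 0.016 -0.089]
chilli cap [0.459 0.337 0.1  ] 3.9 cab [-0.163  0.384]
timer [0.613 0.099 0.062] 4.1 cab [0.006 0.157]
HL [0.533 0.13  0.14 ] [-0.076  0.181]
HR [ 0.515 -0.184  0.14 ] [-0.074 -0.132]
jarT [0.605 0.037 0.109] [0.001 0.093]
saltT [ 0.609 -0.147  0.1  ] [ 0.017 -0.09 ]
timer [0.611 0.097 0.07 ] [0.004 0.154]
((150.2891082763672, 222.59890747070312), (39.417030334472656, 57.81354522705078), 162.32388305664062)
saucer [0.44083791 0.37310604 0.02      ] [np.float64(0.06400731704532837), np.float64(0.09392840218553818)]
```

```bash
cat >> m.py <<'E'
Q=np.array([(-.12,-.23,0),(-.12,-.23,.102),(.12,-.23,.176),(-.12,.23,.102)]);sp=np.array([s(230,580),s(222,513),s(575,430),s(172,110)])
O[:,2]=[.102,.176,.102,.176]
f=lambda w:np.r_[(proj(T,tf(w,O))-px).ravel(),(proj(S,tf(w,Q))-sp).ravel()]
r=least_squares(f,v,loss='soft_l1');v=r.x
inv=lambda p:(np.array([[np.cos(v[2]),np.sin(v[2])],[-np.sin(v[2]),np.cos(v[2])]])@(p[:2]-v[:2])).round(3)
E
python3 - <<'E'
from m import *
print(v,f(v).round(1))
for n,p in(("HL",(.535,.13)),("HR",(.517,-.185)),("jar",(.606,.035)),("salt",(.609,-.147)),("timer",(.612,.098))):print(n,inv(np.array(p)))
print("saucer",onz(T,(252/1.5625,345/1.5625),.02),[np.linalg.norm(np.diff([onz(T,(a/1.5625,b/1.5625),.02) for a,b in q],axis=0)) for q in(((193,345),(311,345)),((252,287),(252,403)))])
print("chilli top from top cam z.09",onz(T,(244/1.5625,335/1.5625),.098))
# partition & door strips along y at mid
for n,p,z in(("Lhandle strip L",t(95,200),.14),("L door right strip",t(410,200),.14),("R door left strip",t(272,200),.13),("R door right strip",t(598,200),.13),("inner right wall floor",t(655,300),.01),("tray right rim",t(637,300),.022)):print(n,inv(onz(T,p,z)))
E
```

```text
[ 0.60214509 -0.05331707 -0.05202297] [-2.9 -1.2 -0.9 -0.6  2.7 -2.9 -3.3 -0.5 -2.5 -0.1  0.4  5.2 -0.3  2.1
 -1.3 -4.5]
HL [-0.077  0.18 ]
HR [-0.078 -0.136]
jar [-0.001  0.088]
salt [ 0.012 -0.093]
timer [0.002 0.152]
saucer [0.44635268 0.3376473  0.02      ] [np.float64(0.24544086896014597), np.float64(0.24306216878855588)]
chilli top from top cam z.09 [0.45685565 0.33703098 0.098     ]
Lhandle strip L [0.022 0.19 ]
L door right strip [ 0.032 -0.024]
R door left strip [0.031 0.069]
R door right strip [ 0.04  -0.154]
inner right wall floor [ 0.   -0.22]
tray right rim [-0.003 -0.204]
```

Emit:
play_rows(
  commands=[
    [[0,0,0],0.123,1],
    [[0,0,0],0.123,1],
    [[0,0,0],0.123,1],
    [[0,0,0],0.123,1],
    [[0,0,0],0.123,1],
    [[0,0,0],0.123,1],
    [[0,0,0],0.123,1],
    [[0,0,0],0.123,1],
    [[0,0,0],0.123,1],
    [[0,0,0],0.123,1],
  ],
)

```text
clock: 1.03
tcp_pos: [0.238, 0.5778, 0.231]
orientation: [0.0, 0.727, 0.687, -0.0]
ft_force: [-0.7, -0.5, 0.8]
finger_gap: 0.0003
gripper_force: 0.0
```

```bash
cat > g.py <<'E'
import sys,numpy as np
from h import rot
from bench import sensors
C=np.array([.602,-.057]);Y=-.052
cab=lambda x,y,z:np.r_[C+np.array([[np.cos(Y),-np.sin(Y)],[np.sin(Y),np.cos(Y)]])@[x,y],z]
def go(*tg):
    s=sensors.read_state();M=rot(s["orientation"]);p=s["tcp_pos"]
    print("t",round(s["clock"],2),"tcp",p.round(4),"yaw of tool y deg",np.degrees(np.arctan2(M[1,1],M[0,1])).round(2),"z",M[:,2].round(3),"F",s["ft_force"].round(1),"gap",round(s["finger_gap"],4),"grip",s["gripper_force"])
    for g in tg:
        g=np.array(g);print(g.round(4),"d tool cm",(M.T@(g-p)*100).round(2));p=g
E
python3 -c "
from g import *
go(cab(-.078,-.175,.235),cab(-.078,-.175,.124),cab(-.078,-.035,.124))"
```

```text
t 1.03 tcp [0.238  0.5778 0.231 ] yaw of tool y deg -3.21 z [-0. -0. -1.] F [-0.7 -0.5  0.8] gap 0.0003 grip 0.0
[ 0.515  -0.2277  0.235 ] d tool cm [-78.87  32.17  -0.37]
[ 0.515  -0.2277  0.124 ] d tool cm [ 0.   0.  11.1]
[ 0.5223 -0.0879  0.124 ] d tool cm [ 1.4e+01 -6.0e-02 -1.0e-02]
```

Emit:
play_rows(
  commands=[
    [[-2.5,3,0],0,1],
    [[-2.5,3,0],0,1],
    [[-2.5,3,0],0,1],
    [[-2.5,3,0],0,1],
    [[-2.5,3,0],0,1],
    [[-2.5,3,0],0,1],
    [[-2.5,3,0],0,1],
    [[-2.5,3,0],0,1],
    [[-2.5,3,0],0,1],
    [[-2.5,3,0],0,1],
  ],
)

```text
clock: 1.87
tcp_pos: [0.5263, 0.3117, 0.2313]
orientation: [-0.0, 0.724, 0.689, -0.0]
ft_force: [0.1, 0.5, 0.1]
finger_gap: 0.0001
gripper_force: 0.0
```

Emit:
play_rows(
  commands=[
    [[-3.8,0.1,0],0,1],
    [[-3.8,0.1,0],0,1],
    [[-3.8,0.1,0],0,1],
    [[-3.8,0.1,0],0,1],
    [[-3.8,0.1,0],0,1],
    [[-3.8,0.1,0],0,1],
    [[-3.8,0.1,0],0,1],
    [[-3.8,0.1,0],0,1],
    [[-3.8,0.1,0],0,1],
    [[-3.8,0.1,0],0,1],
  ],
)

```text
clock: 2.7
tcp_pos: [0.5157, -0.0686, 0.2314]
orientation: [-0.0, 0.724, 0.689, 0.0]
ft_force: [0.4, -0.4, 0.1]
finger_gap: -0.0003
gripper_force: 0.0
```

```bash
python3 -c "
from g import *
go(cab(-.078,-.175,.235),cab(-.078,-.175,.124),cab(-.078,-.035,.124))"
```

```text
t 2.7 tcp [ 0.5157 -0.0686  0.2314] yaw of tool y deg -2.85 z [ 0.  0. -1.] F [ 0.4 -0.4  0.1] gap -0.0003 grip 0.0
[ 0.515  -0.2277  0.235 ] d tool cm [-15.9    0.72  -0.37]
[ 0.515  -0.2277  0.124 ] d tool cm [-0.  -0.  11.1]
[ 0.5223 -0.0879  0.124 ] d tool cm [14.    0.03  0.  ]
```

Emit:
play_rows(
  commands=[
    [[-4.0,0.18,0],0,1],
    [[-4.0,0.18,0],0,1],
    [[-4.0,0.18,0],0,1],
    [[-3.9,0.18,0],0,1],
    [[0,0,0],0,1],
    [[0,0,2.2],0,1],
    [[0,0,2.2],0,1],
    [[0,0,2.2],0,1],
    [[0,0,2.1],0,1],
    [[0,0,2.0],0,1],
  ],
)

```text
clock: 3.53
tcp_pos: [0.5152, -0.2256, 0.1231]
orientation: [-0.0, 0.725, 0.689, -0.0]
ft_force: [-0.6, 0.3, 0.3]
finger_gap: 0.0001
gripper_force: 0.0
```

Emit:
play_rows(
  commands=[
    [[0.5,0,0],0,1],
    [[1.2,0,0],0,1],
    [[1.2,0,0],0,1],
    [[1.2,0,0],0,1],
    [[1.2,0,0],0,1],
    [[1.2,0,0],0,1],
    [[1.2,0,0],0,1],
    [[1.2,0,0],0,1],
    [[1.2,0,0],0,1],
    [[1.2,0,0],0,1],
  ],
)

```text
clock: 4.37
tcp_pos: [0.5215, -0.1119, 0.1246]
orientation: [0.0, 0.725, 0.689, 0.0]
ft_force: [-0.1, -3.0, 0.8]
finger_gap: -0.0001
gripper_force: 1.2
```

```bash
python3 -c "
from g import *
go(cab(-.078,-.035,.124))"
```

```text
t 4.37 tcp [ 0.5215 -0.1119  0.1246] yaw of tool y deg -2.85 z [ 0.001 -0.    -1.   ] F [-0.1 -3.   0.8] gap -0.0001 grip 1.1774319293908775
[ 0.5223 -0.0879  0.124 ] d tool cm [ 2.4  -0.04  0.06]
```

Contact (3 N), so the door is moving. I'll push on gently to the stop.

Emit:
play_rows(
  commands=[
    [[0.8,0,0],0,1],
    [[0.7,0,0],0,1],
    [[0.6,0,0],0,1],
    [[0.4,0,0],0,1],
    [[0.2,0,0],0,1],
    [[0.1,0,0],0,1],
    [[0,0,0],0,1],
    [[0,0,0],0,1],
    [[0,0,0],0,1],
    [[0,0,0],0,1],
  ],
)

```text
clock: 5.2
tcp_pos: [0.5224, -0.0872, 0.1243]
orientation: [0.001, 0.725, 0.688, -0.001]
ft_force: [-0.7, -6.8, 0.7]
finger_gap: -0.0002
gripper_force: 3.2
```

```bash
python3 - <<'E'
from g import *
from h import *
from bench import vision
go(cab(-.078,-.035,.124))
for n,(x0,x1,y0,y1),s in(("scene",(165,400,130,360),2.6),):
    c=vision.camera(n)
    cv2.imwrite(f"pics/{n}2.png",cv2.resize(c["img"][y0:y1,x0:x1,::-1],None,fx=s,fy=s,interpolation=cv2.INTER_CUBIC))
E
```

```text
t 5.2 tcp [ 0.5224 -0.0872  0.1243] yaw of tool y deg -3.0 z [ 0.    -0.002 -1.   ] F [-0.7 -6.8  0.7] gap -0.0002 grip 3.247665837407112
[ 0.5223 -0.0879  0.124 ] d tool cm [-0.07 -0.01  0.03]
```

View pics/scene2.png

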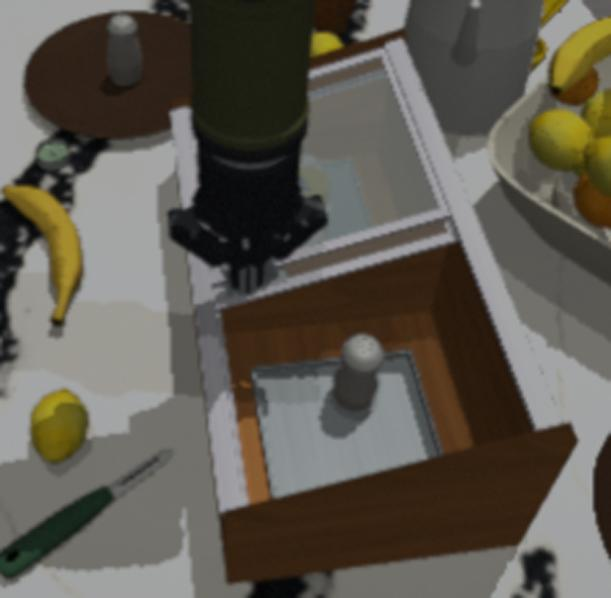

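The right door stands fully open and the salt shaker is upright in its tray (crop 360,375), with nothing at its near side. I'll check the cabinet frame against the tray corners and recheck the chilli shaker.

```bash
python3 - <<'E'
from m import *
from g import cab,go,C,Y
s2=lambda x,y:(165+x/2.6,130+y/2.6)
def icab(p):
    c,q=np.cos(Y),np.sin(Y);return (np.array([[c,q],[-q,c]])@(p[:2]-C)).round(4)
for n,a,z in(("trayFL -.075,-.05",(252,367),.022),("trayBL .075,-.05",(410,351),.022),("trayBR .075,-.2",(441,457),.022),("salt cap",(362,350),.098),("salt base",(354,402),.013)):
    print(n,icab(onz(S,s2(*a),z)))
print("chilli scene cap",onz(S,s2(122,22),.092)," base",onz(S,s2(125,79),.008))
for b in((.446,.338),(.456,.338)):
    P=[(*b,.098),(*b,.078),(*b,.008)]
    print(b,(proj(S,P)-[165,130])*2.6,proj(T,P)*1.5625)
# chilli mask in top: bright low-sat vs dark saucer
I=T["img"].astype(int)[205:235,140:180]; g=I.sum(2)/3
m=(g>95).astype(np.uint8);n,l,st,ce=cv2.connectedComponentsWithStats(m)
for i in range(1,n):
    if st[i,4]>8: print(st[i],(ce[i]+[140,205])*1.5625)
go([.446,.338,.235])
E
```

```text
trayFL -.075,-.05 [-0.0717 -0.0515]
trayBL .075,-.05 [ 0.0754 -0.0537]
trayBR .075,-.2 [ 0.0737 -0.1585]
salt cap [ 0.0126 -0.0936]
salt base [ 0.0144 -0.0934]
chilli scene cap [0.45976055 0.33752132 0.092     ]  base [0.45616423 0.3333757  0.008     ]
(0.446, 0.338) [[109.82295003  18.91564582]
 [111.36270684  32.54712011]
 [116.45299876  77.57563374]] [[243.28843372 340.49422927]
 [245.57673368 341.74750811]
 [253.04947062 345.84163728]]
(0.456, 0.338) [[118.34163439  17.98187464]
 [119.76834719  31.60991689]
 [124.48523295  76.63006735]] [[243.48878249 335.43678874]
 [245.77036972 336.76696943]
 [253.22193666 341.11270306]]
[11  5 10 11 87] [242.92385057 335.29094828]
t 5.25 tcp [ 0.5224 -0.0872  0.1243] yaw of tool y deg -2.99 z [ 0.    -0.002 -1.   ] F [ 0.9 -6.5 -0.1] gap -0.0003 grip 3.2442379742860794
[0.446 0.338 0.235] d tool cm [ 42.04  -9.85 -11.16]
```

Emit:
play_rows(
  commands=[
    [[-0.6,0,0],0,1],
    [[0,0,-3.0],0,1],
    [[0,0,-4.0],0,1],
    [[0,0,-4.0],0,0.6],
    [[4.0,-0.8,0],0,0],
    [[4.0,-0.8,0],0,0],
    [[4.0,-0.8,0],0,0],
    [[4.0,-0.8,0],0,0],
    [[4.0,-0.8,0],0,0],
    [[4.0,-0.8,0],0,0],
  ],
)

```text
clock: 6.08
tcp_pos: [0.4849, 0.1529, 0.2342]
orientation: [-0.001, 0.725, 0.689, -0.0]
ft_force: [0.7, 0.6, -0.3]
finger_gap: 0.083
gripper_force: 0.0
```

Emit:
play_rows(
  commands=[
    [[4.0,-0.8,0],0,0],
    [[4.0,-0.8,0],0,0],
    [[4.0,-0.8,0],0,0],
    [[4.0,-0.8,0],0,0],
    [[2.5,-0.6,0],0,0],
    [[0,0,0],0,0],
    [[0,0,0],0,0],
    [[0,0,0],0,0],
    [[0,0,0],0,0],
    [[0,0,0],0,0],
  ],
)

```text
clock: 6.92
tcp_pos: [0.4581, 0.3359, 0.2344]
orientation: [0.0, 0.725, 0.688, -0.0]
ft_force: [0.6, -0.2, 0.3]
finger_gap: 0.0851
gripper_force: 0.0
```

```bash
python3 -c "
from g import *
go([.457,.337,.235],[.457,.337,.041])"
```

```text
t 6.92 tcp [0.4581 0.3359 0.2344] yaw of tool y deg -3.01 z [-0. -0. -1.] F [ 0.6 -0.2  0.3] gap 0.0851 grip 0.0
[0.457 0.337 0.235] d tool cm [ 0.1  -0.12 -0.06]
[0.457 0.337 0.041] d tool cm [ 1.00e-02 -0.00e+00  1.94e+01]
```

Emit:
play_rows(
  commands=[
    [[0.1,-0.1,3.0],0,0],
    [[0,0,3.0],0,0],
    [[0,0,3.0],0,0],
    [[0,0,2.5],0,0],
    [[0,0,2.0],0,0],
    [[0,0,2.0],0,0],
    [[0,0,1.5],0,0],
    [[0,0,1.3],0,0],
    [[0,0,1.0],0,0],
    [[0,0,0],0,0],
  ],
)

```text
clock: 7.75
tcp_pos: [0.4561, 0.3372, 0.0396]
orientation: [-0.0, 0.725, 0.689, -0.002]
ft_force: [0.5, -0.2, 0.0]
finger_gap: 0.0849
gripper_force: 0.0
```

Emit:
play_rows(
  commands=[
    [[0,0,0],0,0.2],
    [[0,0,0],0,0.3],
    [[0,0,0],0,0.4],
    [[0,0,0],0,0.5],
    [[0,0,0],0,0.6],
    [[0,0,0],0,0.8],
    [[0,0,0],0,1],
    [[0,0,0],0,1],
    [[0,0,0],0,1],
    [[0,0,-0.3],0,1],
  ],
)

```text
clock: 8.58
tcp_pos: [0.4566, 0.3387, 0.0448]
orientation: [-0.0, 0.724, 0.689, 0.0]
ft_force: [-0.3, 0.5, -1.7]
finger_gap: 0.0367
gripper_force: 59.2
```

```bash
python3 -c "
from g import *
go([.457,.337,.041])"
```

```text
t 8.58 tcp [0.4566 0.3387 0.0448] yaw of tool y deg -2.85 z [ 0.  0. -1.] F [-0.3  0.5 -1.7] gap 0.0367 grip 59.24310817848891
[0.457 0.337 0.041] d tool cm [-0.17  0.05  0.38]
```

Emit:
play_rows(
  commands=[
    [[0,0,-0.5],0,1],
    [[0,0,-0.7],0,1],
    [[0,0,-1.0],0,1],
    [[0,0,-1.0],0,1],
    [[0,0,-1.0],0,1],
    [[0,0,-1.0],0,1],
    [[0,0,-1.0],0,1],
    [[0,0,-1.0],0,1],
    [[0,0,-1.0],0,1],
    [[0,0,-1.0],0,1],
  ],
)

```text
clock: 9.42
tcp_pos: [0.4566, 0.3386, 0.1374]
orientation: [0.0, 0.725, 0.689, 0.0]
ft_force: [0.2, 0.1, -1.6]
finger_gap: 0.0358
gripper_force: 59.3
```

```bash
python3 - <<'E'
from g import *
from h import *
from bench import vision
import pickle
go([.457,.337,.28])
c=vision.camera("scene");pickle.dump(c,open("s3.pkl","wb"));a=cv2.resize(c["img"][70:230,140:280,::-1],None,fx=3.6,fy=3.6,interpolation=cv2.INTER_CUBIC)
c=vision.camera("top");pickle.dump(c,open("t3.pkl","wb"))
cv2.imwrite("pics/s3.png",a)
E
```

```text
t 9.42 tcp [0.4566 0.3386 0.1374] yaw of tool y deg -2.87 z [ 0.  0. -1.] F [ 0.2  0.1 -1.6] gap 0.0358 grip 59.30453582899645
[0.457 0.337 0.28 ] d tool cm [ -0.16   0.05 -14.26]
```

View pics/s3.png

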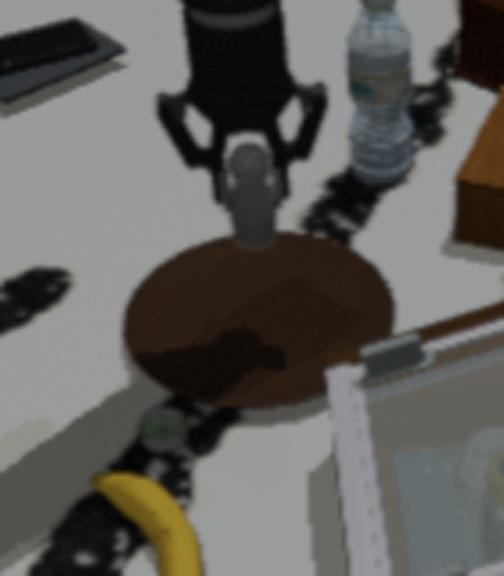

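```bash
python3 - <<'E'
import pickle
from h import *
from scipy.optimize import brentq
S=pickle.load(open("s3.pkl","rb"))
s=lambda x,y:(140+x/3.6,70+y/3.6)
z=brentq(lambda z:proj(S,(.457,.316,z))[0,1]-s(254,246)[1],.02,.2);print("base z",z,"tcp .137")
P=[onz(S,s(*a),.02)[:2] for a in((124,322),(396,310),(275,232),(250,408))]
print(np.round(P,3),(P[0]+P[1])/2,(P[2]+P[3])/2,np.linalg.norm(P[0]-P[1]),np.linalg.norm(P[2]-P[3]))
hsv=cv2.cvtColor(S["img"],cv2.COLOR_RGB2HSV)[70:230,140:280]
m=((hsv[...,2]<75)&(hsv[...,1]>60)&(hsv[...,0]<20)).astype(np.uint8)
m[:62]=0;m=cv2.morphologyEx(m,cv2.MORPH_OPEN,np.ones((5,5)))
c=max(cv2.findContours(m,0,1)[0],key=cv2.contourArea);c=cv2.convexHull(c)[:,0]
W=np.array([onz(S,(140+u,70+w),.02)[:2]*1000 for u,w in c if u<103 and not(w<68 and u>55 and u<82)],np.float32)
A=np.c_[2*W,np.ones(len(W))];q=np.linalg.lstsq(A,(W**2).sum(1),rcond=None)[0];print("circle",q[:2],np.sqrt(q[2]+q[0]**2+q[1]**2),len(W))
from g import *
go(cab(0,-.165,.25),cab(0,-.165,.047))
E
```

```text
base z 0.10880476870322597 tcp .137
[[0.335 0.346]
 [0.575 0.319]
 [0.481 0.454]
 [0.434 0.217]] [0.45486269 0.33240078] [0.4576552  0.33547632] 0.24089361628741085 0.24135153074854576
circle [457.22678433 338.52522802] 121.35077809669706 17
t 9.52 tcp [0.4575 0.3392 0.1382] yaw of tool y deg -2.87 z [ 0.002  0.002 -1.   ] F [-0.2  1.1 -1.3] gap 0.0362 grip 59.323944055940956
[ 0.5934 -0.2218  0.25  ] d tool cm [-55.33  16.41 -11.25]
[ 0.5934 -0.2218  0.047 ] d tool cm [-0.04 -0.05 20.3 ]
```

Emit:
play_rows(
  commands=[
    [[0,0,-2.5],0,1],
    [[0,0,-3.5],0,1],
    [[-1,0.3,-3.0],0,1],
    [[-2.5,0.8,-2.2],0,1],
    [[-3.2,0.95,0],0,1],
    [[-3.2,0.95,0],0,1],
    [[-3.2,0.95,0],0,1],
    [[-3.2,0.95,0],0,1],
    [[-3.2,0.95,0],0,1],
    [[-3.2,0.95,0],0,1],
  ],
)

```text
clock: 10.35
tcp_pos: [0.513, 0.1069, 0.248]
orientation: [-0.0, 0.724, 0.689, -0.0]
ft_force: [0.6, 0.1, -1.9]
finger_gap: 0.0359
gripper_force: 59.8
```

Emit:
play_rows(
  commands=[
    [[-3.2,0.95,0],0,1],
    [[-3.2,0.95,0],0,1],
    [[-3.2,0.95,0],0,1],
    [[-3.2,0.95,0],0,1],
    [[-3.2,0.95,0],0,1],
    [[-3.2,0.95,0],0,1],
    [[-3.2,0.95,0],0,1],
    [[-3.2,0.95,0],0,1],
    [[-3.0,0.95,0],0,1],
    [[-2.0,0.6,0],0,1],
  ],
)

```text
clock: 11.18
tcp_pos: [0.5889, -0.2055, 0.2476]
orientation: [0.0, 0.726, 0.688, -0.001]
ft_force: [0.3, -0.6, -0.8]
finger_gap: 0.036
gripper_force: 59.8
```

```bash
python3 -c "
from g import *
go(cab(0,-.16,.25),cab(0,-.16,.048))"
```

```text
t 11.18 tcp [ 0.5889 -0.2055  0.2476] yaw of tool y deg -3.03 z [-0.001 -0.001 -1.   ] F [ 0.3 -0.6 -0.8] gap 0.036 grip 59.75354156456888
[ 0.5937 -0.2168  0.25  ] d tool cm [-1.1   0.53 -0.24]
[ 0.5937 -0.2168  0.048 ] d tool cm [3.00e-02 2.00e-02 2.02e+01]
```

Emit:
play_rows(
  commands=[
    [[-0.6,0.3,0],0,1],
    [[-0.4,0.2,0],0,1],
    [[0,0,0],0,1],
    [[0,0,2.0],0,1],
    [[0,0,2.5],0,1],
    [[0,0,2.5],0,1],
    [[0,0,2.5],0,1],
    [[0,0,2.5],0,1],
    [[0,0,2.0],0,1],
    [[0,0,1.0],0,1],
  ],
)

```text
clock: 12.02
tcp_pos: [0.5927, -0.2088, 0.0956]
orientation: [-0.002, 0.724, 0.69, -0.0]
ft_force: [-0.5, 0.6, -0.9]
finger_gap: 0.0364
gripper_force: 59.7
```

```bash
python3 -c "
from g import *
go(cab(0,-.16,.048))"
```

```text
t 12.02 tcp [ 0.5927 -0.2088  0.0956] yaw of tool y deg -2.71 z [-0.004  0.003 -1.   ] F [-0.5  0.6 -0.9] gap 0.0364 grip 59.724011204671115
[ 0.5937 -0.2168  0.048 ] d tool cm [-0.8   0.16  4.76]
```

Emit:
play_rows(
  commands=[
    [[-0.4,0.1,0],0,1],
    [[-0.4,0,0.3],0,1],
    [[0,0,0.6],0,1],
    [[0,0,0.6],0,1],
    [[0,0,0.6],0,1],
    [[0,0,0.5],0,1],
    [[0,0,0.5],0,1],
    [[0,0,0.4],0,1],
    [[0,0,0.2],0,1],
    [[0,0,0],0,1],
  ],
)

```text
clock: 12.85
tcp_pos: [0.5941, -0.2198, 0.0607]
orientation: [-0.0, 0.725, 0.689, -0.0]
ft_force: [0.5, -0.0, -2.0]
finger_gap: 0.0365
gripper_force: 59.8
```

Emit:
play_rows(
  commands=[
    [[0,0,0.2],0,1],
    [[0,0,0.2],0,1],
    [[0,0,0.1],0,1],
    [[0,0,0.1],0,1],
    [[0,0,0.1],0,1],
    [[0,0,0.1],0,1],
    [[0,0,0],0,1],
    [[0,0,0],0,1],
    [[0,0,0],0,1],
    [[0,0,0],0,1],
  ],
)

```text
clock: 13.68
tcp_pos: [0.5944, -0.2199, 0.0534]
orientation: [0.0, 0.725, 0.689, 0.0]
ft_force: [-0.3, -0.1, -1.4]
finger_gap: 0.0365
gripper_force: 59.8
```

Emit:
play_rows(
  commands=[
    [[0,0,0.2],0,1],
    [[0,0,0.2],0,1],
    [[0,0,0.1],0,1],
    [[0,0,0.1],0,1],
    [[0,0,0.1],0,1],
    [[0,0,0.05],0,1],
    [[0,0,0.05],0,1],
    [[0,0,0],0,1],
    [[0,0,0],0,1],
    [[0,0,0],0,1],
  ],
)

```text
clock: 14.52
tcp_pos: [0.5943, -0.22, 0.0476]
orientation: [0.0, 0.725, 0.689, 0.0]
ft_force: [-6.0, 2.3, 18.9]
finger_gap: 0.0364
gripper_force: 63.2
```

Emit:
play_rows(
  commands=[
    [[0,0,-0.1],0,1],
    [[0,0,-0.05],0,1],
    [[0,0,0],0,1],
    [[0,0,0],0,1],
    [[0,0,0],0,1],
    [[0,0,0],0,1],
    [[0,0,0],0,1],
    [[0,0,0],0,1],
    [[0,0,0],0,1],
    [[0,0,0],0,1],
  ],
)

```text
clock: 15.35
tcp_pos: [0.5943, -0.22, 0.0477]
orientation: [0.0, 0.725, 0.689, 0.0]
ft_force: [-3.1, 0.9, 9.1]
finger_gap: 0.0365
gripper_force: 61.6
```

```bash
python3 - <<'E'
from g import *
from h import *
from bench import vision
go(cab(0,-.16,.048))
c=vision.camera("scene");cv2.imwrite("pics/s4.png",cv2.resize(c["img"][200:350,220:400,::-1],None,fx=4,fy=4,interpolation=cv2.INTER_CUBIC))
E
```

```text
t 15.35 tcp [ 0.5943 -0.22    0.0477] yaw of tool y deg -2.87 z [ 0.  0. -1.] F [-3.1  0.9  9.1] gap 0.0365 grip 61.584238368377555
[ 0.5937 -0.2168  0.048 ] d tool cm [ 0.31 -0.08 -0.03]
```

View pics/s4.png

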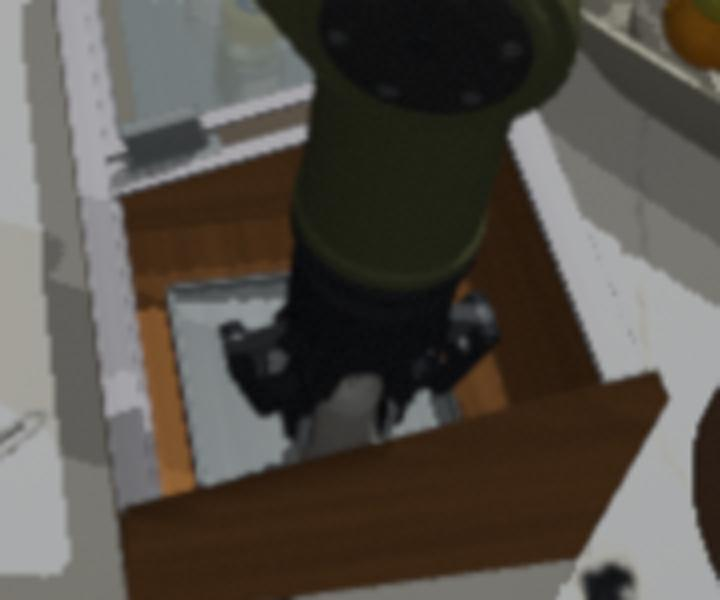

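The shaker stands in the tray's free side (crop 345,415) under a light load. I'll ease off a little more, then open and rise.

Emit:
play_rows(
  commands=[
    [[0,0,-0.05],0,1],
    [[0,0,-0.05],0,1],
    [[0,0,-0.03],0,1],
    [[0,0,0],0,1],
    [[0,0,0],0,0.5],
    [[0,0,0],0,0.4],
    [[0,0,0],0,0.3],
    [[0,0,0],0,0.2],
    [[0,0,0],0,0.1],
    [[0,0,0],0,0],
  ],
)

```text
clock: 16.23
tcp_pos: [0.5944, -0.22, 0.0481]
orientation: [0.0, 0.725, 0.689, 0.0]
ft_force: [-0.4, -0.2, -0.9]
finger_gap: 0.0848
gripper_force: 0.0
```

Emit:
play_rows(
  commands=[
    [[0,0,0],0,0],
    [[0,0,-1],0,0],
    [[0,0,-1.5],0,0],
    [[0,0,-2],0,0],
    [[0,0,-3],0,0],
    [[0,0,-3],0,0],
    [[0,0,-3],0,0],
    [[0,0,-3],0,0],
    [[0,0,-2],0,0.5],
    [[0,0,0],0,1],
  ],
)

```text
clock: 17.07
tcp_pos: [0.5962, -0.2211, 0.2393]
orientation: [0.004, 0.725, 0.689, 0.002]
ft_force: [-0.1, -0.3, -0.2]
finger_gap: 0.0639
gripper_force: 0.0
```

```bash
python3 - <<'E'
from g import *
from h import *
go(cab(-.078,.217,.235),cab(-.078,.217,.124),cab(-.078,.035,.124))
E
```

```text
t 17.07 tcp [ 0.5962 -0.2211  0.2393] yaw of tool y deg -2.89 z [ 0.008 -0.003 -1.   ] F [-0.1 -0.3 -0.2] gap 0.0639 grip 0.0
[0.5354 0.1638 0.235 ] d tool cm [38.14 -8.01  0.26]
[0.5354 0.1638 0.124 ] d tool cm [ 0.03 -0.09 11.1 ]
[ 0.5259 -0.018   0.124 ] d tool cm [-18.2   -0.03   0.05]
```

Emit:
play_rows(
  commands=[
    [[3.9,-0.8,0],0,1],
    [[3.9,-0.8,0],0,1],
    [[3.9,-0.8,0],0,1],
    [[3.9,-0.8,0],0,1],
    [[3.9,-0.8,0],0,1],
    [[3.9,-0.8,0],0,1],
    [[3.9,-0.8,0],0,1],
    [[3.9,-0.8,0],0,1],
    [[3.9,-0.8,0],0,1],
    [[3.9,-0.8,0],0,1],
  ],
)

```text
clock: 17.9
tcp_pos: [0.5331, 0.1753, 0.2335]
orientation: [0.0, 0.725, 0.689, 0.0]
ft_force: [0.5, -0.4, 0.0]
finger_gap: 0.0001
gripper_force: 0.0
```

```bash
python3 - <<'E'
from g import *
from h import *
from bench import vision
go(cab(-.078,.23,.235),cab(-.078,.23,.124))
c=vision.camera("scene");cv2.imwrite("pics/s5.png",cv2.resize(c["img"][130:360,165:400,::-1],None,fx=2.6,fy=2.6,interpolation=cv2.INTER_CUBIC))
E
```

```text
t 17.9 tcp [0.5331 0.1753 0.2335] yaw of tool y deg -2.88 z [ 0.  0. -1.] F [ 0.5 -0.4  0. ] gap 0.0001 grip 0.0
[0.5361 0.1767 0.235 ] d tool cm [ 0.16  0.29 -0.15]
[0.5361 0.1767 0.124 ] d tool cm [-0.  -0.  11.1]
```

View pics/s5.png

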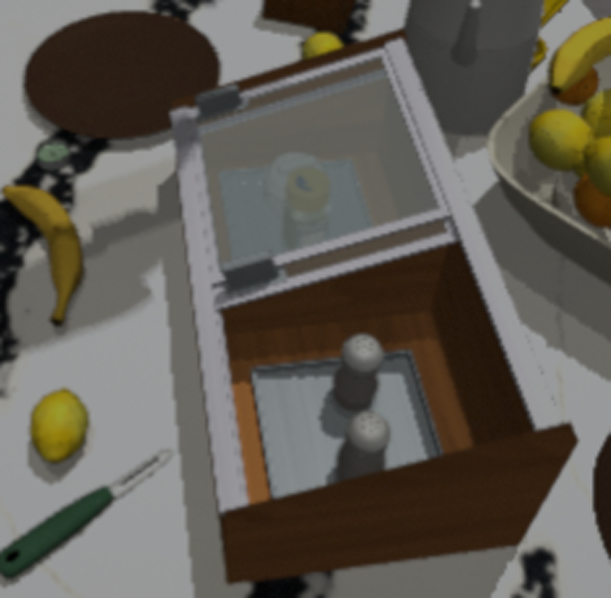

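Both shakers stand upright in the tray (crop 362,370 and 367,440), and the right door is open. Next I'll push the left door open, which also drives the right one home.

Emit:
play_rows(
  commands=[
    [[0.2,0.3,2.0],0,1],
    [[0,0,3.0],0,1],
    [[0,0,3.0],0,1],
    [[0,0,2.0],0,1],
    [[0,0,1.0],0,1],
    [[0,0,0],0,1],
    [[-0.6,0,0],0,1],
    [[-1.0,0,0],0,1],
    [[-1.2,0,0],0,1],
    [[-1.2,0,0],0,1],
  ],
)

```text
clock: 18.78
tcp_pos: [0.5358, 0.1356, 0.1245]
orientation: [0.0, 0.724, 0.689, 0.002]
ft_force: [0.7, 5.1, -0.3]
finger_gap: 0.0003
gripper_force: 2.4
```

Emit:
play_rows(
  commands=[
    [[-1.2,0,0],0,1],
    [[-1.2,0,0],0,1],
    [[-1.2,0,0],0,1],
    [[-1.2,0,0],0,1],
    [[-1.2,0,0],0,1],
    [[-1.2,0,0],0,1],
    [[-1.2,0,0],0,1],
    [[-1.2,0,0],0,1],
    [[-1.2,0,0],0,1],
    [[-1.2,0,0],0,1],
  ],
)

```text
clock: 19.62
tcp_pos: [0.5288, 0.0144, 0.123]
orientation: [-0.0, 0.725, 0.689, -0.0]
ft_force: [-0.1, 4.3, 3.1]
finger_gap: 0.0002
gripper_force: 2.4
```

```bash
python3 - <<'E'
from g import *
go(cab(-.078,.035,.124))
E
```

```text
t 19.62 tcp [0.5288 0.0144 0.123 ] yaw of tool y deg -2.87 z [-0. -0. -1.] F [-0.1  4.3  3.1] gap 0.0002 grip 2.3582779057323933
[ 0.5259 -0.018   0.124 ] d tool cm [-3.25 -0.13 -0.1 ]
```

Emit:
play_rows(
  commands=[
    [[-0.9,0,-0.05],0,1],
    [[-0.7,0,-0.05],0,1],
    [[-0.6,0,0],0,1],
    [[-0.4,0,0],0,1],
    [[-0.3,0,0],0,1],
    [[-0.2,0,0],0,1],
    [[-0.1,0,0],0,1],
    [[-0.1,0,0],0,1],
    [[0,0,0],0,1],
    [[0,0,0],0,1],
  ],
)

```text
clock: 20.45
tcp_pos: [0.5272, -0.0173, 0.1241]
orientation: [-0.0, 0.725, 0.689, -0.0]
ft_force: [-1.1, 2.3, -1.9]
finger_gap: 0.0001
gripper_force: 1.1
```

```bash
python3 - <<'E'
from g import *
go(cab(-.078,.035,.124))
E
```

```text
t 20.45 tcp [ 0.5272 -0.0173  0.1241] yaw of tool y deg -2.86 z [-0. -0. -1.] F [-1.1  2.3 -1.9] gap 0.0001 grip 1.0795278777368367
[ 0.5259 -0.018   0.124 ] d tool cm [-0.07 -0.13  0.01]
```

Emit:
play_rows(
  commands=[
    [[-0.15,0,0],0,1],
    [[-0.15,0,0],0,1],
    [[-0.1,0,0],0,1],
    [[-0.1,0,0],0,1],
    [[-0.1,0,0],0,1],
    [[0,0,0],0,1],
    [[0,0,0],0,1],
    [[0,0,0],0,1],
    [[0,0,0],0,1],
    [[0,0,0],0,1],
  ],
)

```text
clock: 21.28
tcp_pos: [0.5272, -0.0177, 0.1242]
orientation: [-0.002, 0.723, 0.691, 0.002]
ft_force: [-1.0, 17.1, 1.1]
finger_gap: -0.0001
gripper_force: 8.5
```

Emit:
play_rows(
  commands=[
    [[0.8,0,0],0,1],
    [[0,0,-3.0],0,1],
    [[0,0,-4.0],0,1],
    [[0,0,-4.0],0,0.6],
    [[3.5,-0.8,0],0,0],
    [[3.5,-0.8,0],0,0],
    [[3.5,-0.8,0],0,0],
    [[3.5,-0.8,0],0,0],
    [[3.5,-0.8,0],0,0],
    [[3.0,-0.8,0],0,0],
  ],
)

```text
clock: 22.12
tcp_pos: [0.49, 0.1936, 0.2346]
orientation: [0.001, 0.725, 0.689, 0.001]
ft_force: [-0.0, 1.3, -0.3]
finger_gap: 0.083
gripper_force: 0.0
```

```bash
python3 - <<'E'
from g import *
from h import *
from bench import vision
import pickle
go()
S=vision.camera("scene");T=vision.camera("top");pickle.dump((S,T),open("j.pkl","wb"))
a=cv2.resize(S["img"][130:360,165:400,::-1],None,fx=2,fy=2,interpolation=cv2.INTER_CUBIC)
b=cv2.resize(T["img"][110:220,200:310,::-1],None,fx=3,fy=3,interpolation=cv2.INTER_CUBIC)
o=np.zeros((460,800,3),np.uint8);o[:a.shape[0],:a.shape[1]]=a;o[:b.shape[0],470:800]=b
cv2.imwrite("pics/j.png",o)
E
```

```text
t 22.12 tcp [0.49   0.1936 0.2346] yaw of tool y deg -2.86 z [ 0.002  0.    -1.   ] F [-0.   1.3 -0.3] gap 0.083 grip 0.0
```

View pics/j.png

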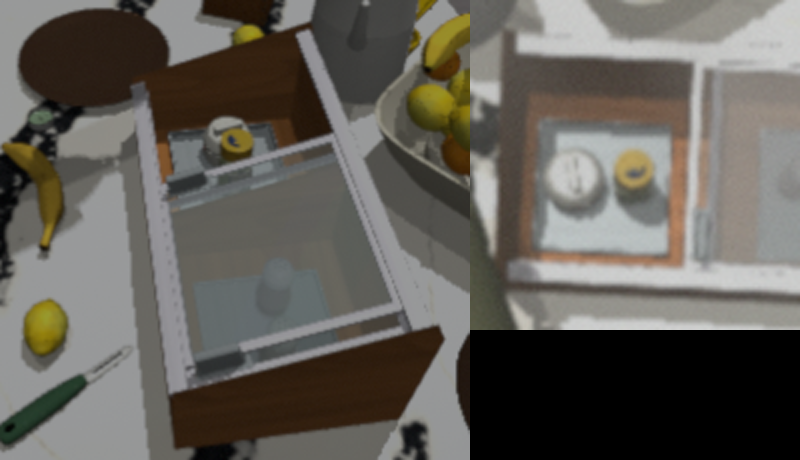

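The left door is open and the right one looks shut. The jar's yellow cap is at scene panel (236,139) and top panel (634,166), with the timer to its left.

```bash
python3 - <<'E'
from g import *
from h import *
import pickle
S,T=pickle.load(open("j.pkl","rb"))
def yc(c,x0,x1,y0,y1):
    h=cv2.cvtColor(c["img"],cv2.COLOR_RGB2HSV)[y0:y1,x0:x1]
    m=((abs(h[...,0].astype(int)-24)<8)&(h[...,1]>110)&(h[...,2]>90)).astype(np.uint8)
    m=cv2.morphologyEx(m,cv2.MORPH_CLOSE,np.ones((5,5)))
    n,l,st,ce=cv2.connectedComponentsWithStats(m);i=1+st[1:,4].argmax();return ce[i]+[x0,y0],st[i]+[x0,y0,0,0,0]
a=yc(S,265,300,185,220);b=yc(T,245,265,153,182);print(a,b)
su=(165+236/2,130+138/2);tu=(200+164/3,110+165/3)
P,e=tri(S,su,T,tu);print("hand",P,e,onz(S,su,.109),onz(T,tu,.109))
P,e=tri(S,a[0],T,b[0]);print("mask",P,e,onz(S,a[0],.106),onz(T,b[0],.106))
E
```

```text
(array([282.9869281 , 199.66013072]), array([276, 194,  15,  12, 153])) (array([253.91011236, 166.08988764]), array([249, 161,  10,  11,  89]))
hand [0.6071899  0.03239936 0.11245811] 0.0002201441969232689 [0.60801771 0.03548824 0.109     ] [0.60825788 0.03233884 0.109     ]
mask [0.60659471 0.03467893 0.10717962] 0.0018645534250206033 [0.60830138 0.0360013  0.106     ] [0.60553918 0.03470298 0.106     ]
```

Emit:
play_rows(
  commands=[
    [[-2.0,1.65,0],0,0],
    [[-2.0,1.65,0],0,0],
    [[-2.0,1.65,0],0,0],
    [[-2.0,1.65,0],0,0],
    [[-2.0,1.6,0],0,0],
    [[-2.0,1.6,0],0,0],
    [[-2.0,1.6,0],0,0],
    [[-1.3,1.1,0],0,0],
    [[0,0,1],0,0],
    [[0,0,2],0,0],
  ],
)

```text
clock: 23.05
tcp_pos: [0.6092, 0.0297, 0.2058]
orientation: [0.002, 0.726, 0.688, 0.001]
ft_force: [-0.1, 0.2, 0.3]
finger_gap: 0.0855
gripper_force: 0.0
```

```bash
python3 - <<'E'
from g import *
go([.607,.035,.2],[.607,.035,.058])
E
```

```text
t 23.05 tcp [0.6092 0.0297 0.2058] yaw of tool y deg -3.08 z [ 0.006 -0.002 -1.   ] F [-0.1  0.2  0.3] gap 0.0855 grip 0.0
[0.607 0.035 0.2  ] d tool cm [ 0.52 -0.25  0.58]
[0.607 0.035 0.058] d tool cm [ 0.02 -0.08 14.2 ]
```

Emit:
play_rows(
  commands=[
    [[0.4,-0.2,0],0,0],
    [[0.1,0,0.6],0,0],
    [[0,0,2],0,0],
    [[0,0,2],0,0],
    [[0,0,2],0,0],
    [[0,0,2],0,0],
    [[0,0,2],0,0],
    [[0,0,1.8],0,0],
    [[0,0,1.5],0,0],
    [[0,0,0.9],0,0],
  ],
)

```text
clock: 23.88
tcp_pos: [0.6048, 0.0384, 0.0551]
orientation: [-0.0, 0.724, 0.69, -0.0]
ft_force: [-0.1, -0.7, 0.4]
finger_gap: 0.0851
gripper_force: 0.0
```

Emit:
play_rows(
  commands=[
    [[0,0,0],0,0],
    [[0,0,0],0,0.2],
    [[0,0,0],0,0.3],
    [[0,0,0],0,0.4],
    [[0,0,0],0,0.5],
    [[0,0,0],0,0.6],
    [[0,0,0],0,0.8],
    [[0,0,0],0,1],
    [[0,0,0],0,1],
    [[0,0,0],0,1],
  ],
)

```text
clock: 24.72
tcp_pos: [0.6061, 0.0379, 0.0576]
orientation: [0.001, 0.725, 0.689, 0.001]
ft_force: [-0.8, 0.8, 6.8]
finger_gap: 0.0421
gripper_force: 59.7
```

```bash
python3 - <<'E'
from g import *
go([.607,.035,.058])
E
```

```text
t 24.72 tcp [0.6061 0.0379 0.0576] yaw of tool y deg -2.87 z [ 0.002  0.    -1.   ] F [-0.8  0.8  6.8] gap 0.0421 grip 59.71007337793708
[0.607 0.035 0.058] d tool cm [-0.28  0.11 -0.04]
```

Emit:
play_rows(
  commands=[
    [[0,0,-0.5],0,1],
    [[0,0,-1],0,1],
    [[0,0,-1.5],0,1],
    [[0,0,-2.3],0,1],
    [[0,0,-2.5],0,1],
    [[0,0,-2.5],0,1],
    [[0,0,-2.5],0,1],
    [[0,0,-2.5],0,1],
    [[0,0,-2.5],0,1],
    [[0,0,-2.2],0,1],
  ],
)

```text
clock: 25.55
tcp_pos: [0.6051, 0.0377, 0.2589]
orientation: [0.0, 0.725, 0.689, 0.001]
ft_force: [0.6, 0.6, -0.3]
finger_gap: 0.0417
gripper_force: 60.8
```

```bash
python3 - <<'E'
from g import *
go([.457,.341,.25],[.457,.341,.0526])
E
```

```text
t 25.55 tcp [0.6051 0.0377 0.2589] yaw of tool y deg -2.88 z [ 0.002  0.    -1.   ] F [ 0.6  0.6 -0.3] gap 0.0417 grip 60.81526033580303
[0.457 0.341 0.25 ] d tool cm [ 29.55 -16.32   0.87]
[0.457  0.341  0.0526] d tool cm [-0.   -0.03 19.74]
```

Emit:
play_rows(
  commands=[
    [[1.8,-1.0,0],0,1],
    [[3.1,-1.7,0],0,1],
    [[3.1,-1.7,0],0,1],
    [[3.1,-1.7,0],0,1],
    [[3.1,-1.7,0],0,1],
    [[3.1,-1.7,0],0,1],
    [[3.1,-1.7,0],0,1],
    [[3.1,-1.7,0],0,1],
    [[3.1,-1.7,0],0,1],
    [[3.0,-1.7,0],0,1],
  ],
)

```text
clock: 26.38
tcp_pos: [0.4561, 0.343, 0.2571]
orientation: [0.0, 0.725, 0.689, 0.0]
ft_force: [1.2, 1.2, -0.9]
finger_gap: 0.0416
gripper_force: 60.9
```

Emit:
play_rows(
  commands=[
    [[0,0,0],0,1],
    [[0,0,1],0,1],
    [[0,0,2],0,1],
    [[0,0,2],0,1],
    [[0,0,2],0,1],
    [[0,0,2],0,1],
    [[0,0,2],0,1],
    [[0,0,2],0,1],
    [[0,0,1],0,1],
    [[0,0,0.5],0,1],
  ],
)

```text
clock: 27.22
tcp_pos: [0.4572, 0.3397, 0.1096]
orientation: [0.0, 0.725, 0.689, -0.001]
ft_force: [-0.4, 0.4, -0.3]
finger_gap: 0.0419
gripper_force: 60.9
```

```bash
python3 - <<'E'
from g import *
go([.457,.341,.0526])
E
```

```text
t 27.22 tcp [0.4572 0.3397 0.1096] yaw of tool y deg -2.96 z [-0.002 -0.002 -1.   ] F [-0.4  0.4 -0.3] gap 0.0419 grip 60.85811097174883
[0.457  0.341  0.0526] d tool cm [ 0.14 -0.02  5.7 ]
```

Emit:
play_rows(
  commands=[
    [[0,0,0.8],0,1],
    [[0,0,0.8],0,1],
    [[0,0,0.7],0,1],
    [[0,0,0.7],0,1],
    [[0,0,0.6],0,1],
    [[0,0,0.5],0,1],
    [[0,0,0.4],0,1],
    [[0,0,0.3],0,1],
    [[0,0,0.2],0,1],
    [[0,0,0],0,1],
  ],
)

```text
clock: 28.05
tcp_pos: [0.4571, 0.3415, 0.0607]
orientation: [-0.0, 0.725, 0.689, -0.0]
ft_force: [0.5, -0.2, -0.3]
finger_gap: 0.042
gripper_force: 60.9
```

Emit:
play_rows(
  commands=[
    [[0,0,0.1],0,1],
    [[0,0,0.1],0,1],
    [[0,0,0.1],0,1],
    [[0,0,0.05],0,1],
    [[0,0,0.05],0,1],
    [[0,0,0.05],0,1],
    [[0,0,0],0,1],
    [[0,0,0],0,1],
    [[0,0,0],0,1],
    [[0,0,0],0,1],
  ],
)

```text
clock: 28.88
tcp_pos: [0.4573, 0.3416, 0.0566]
orientation: [-0.0, 0.725, 0.689, 0.0]
ft_force: [0.6, -0.6, -1.6]
finger_gap: 0.0421
gripper_force: 60.9
```

```bash
python3 - <<'E'
from g import *
go([.457,.341,.0526])
E
```

```text
t 28.88 tcp [0.4573 0.3416 0.0566] yaw of tool y deg -2.86 z [ 0.  0. -1.] F [ 0.6 -0.6 -1.6] gap 0.0421 grip 60.86806822568178
[0.457  0.341  0.0526] d tool cm [-0.06 -0.02  0.4 ]
```

Emit:
play_rows(
  commands=[
    [[0,0,0.1],0,1],
    [[0,0,0.1],0,1],
    [[0,0,0.05],0,1],
    [[0,0,0.05],0,1],
    [[0,0,0.03],0,1],
    [[0,0,0],0,1],
    [[0,0,0],0,1],
    [[0,0,0],0,1],
    [[0,0,0],0,1],
    [[0,0,0],0,1],
  ],
)

```text
clock: 29.72
tcp_pos: [0.4573, 0.3416, 0.0533]
orientation: [0.0, 0.725, 0.689, 0.0]
ft_force: [-0.8, 0.3, -0.9]
finger_gap: 0.0417
gripper_force: 60.9
```

Emit:
play_rows(
  commands=[
    [[0,0,0.05],0,1],
    [[0,0,0.05],0,1],
    [[0,0,0.05],0,1],
    [[0,0,0],0,1],
    [[0,0,0],0,1],
    [[0,0,0],0,1],
    [[0,0,0],0,1],
    [[0,0,0],0,1],
    [[0,0,0],0,1],
    [[0,0,0],0,1],
  ],
)

```text
clock: 30.55
tcp_pos: [0.4575, 0.3418, 0.0526]
orientation: [-0.0, 0.725, 0.689, 0.0]
ft_force: [-1.1, -0.4, 7.0]
finger_gap: 0.0416
gripper_force: 61.6
```

Touching down (7 N). I'll release and rise.

Emit:
play_rows(
  commands=[
    [[0,0,-0.07],0,1],
    [[0,0,0],0,1],
    [[0,0,0],0,0.45],
    [[0,0,0],0,0.35],
    [[0,0,0],0,0.25],
    [[0,0,0],0,0.15],
    [[0,0,0],0,0],
    [[0,0,0],0,0],
    [[0,0,0],0,0],
    [[0,0,0],0,0],
  ],
)

```text
clock: 31.38
tcp_pos: [0.4573, 0.3416, 0.0525]
orientation: [0.0, 0.725, 0.689, -0.0]
ft_force: [0.8, 0.3, 0.3]
finger_gap: 0.0857
gripper_force: 0.0
```

Emit:
play_rows(
  commands=[
    [[0,0,-0.5],0,0],
    [[0,0,-1.5],0,0],
    [[0,0,-2],0,0],
    [[0,0,-2.5],0,0],
    [[0,0,-2.5],0,0],
    [[0,0,-2.5],0,0],
    [[0,0,-2.5],0,0],
    [[0,0,-2.5],0,0],
    [[0,0,-1.5],0,0.5],
    [[0,0,0],0,1],
  ],
)

```text
clock: 32.22
tcp_pos: [0.4587, 0.3425, 0.2366]
orientation: [0.0, 0.725, 0.689, 0.003]
ft_force: [0.4, -0.3, -0.1]
finger_gap: 0.064
gripper_force: 0.0
```

```bash
python3 - <<'E'
from g import *
go(cab(-.078,-.015,.235),cab(-.078,-.015,.124),cab(-.078,.183,.124))
E
```

```text
t 32.22 tcp [0.4587 0.3425 0.2366] yaw of tool y deg -2.88 z [ 0.005  0.004 -1.   ] F [ 0.4 -0.3 -0.1] gap 0.064 grip 0.0
[ 0.5233 -0.0679  0.235 ] d tool cm [-4.066e+01  8.520e+00  3.000e-02]
[ 0.5233 -0.0679  0.124 ] d tool cm [-0.05 -0.05 11.1 ]
[0.5336 0.1298 0.124 ] d tool cm [19.8   0.03  0.09]
```

Emit:
play_rows(
  commands=[
    [[-4.1,0.85,0],0,1],
    [[-4.1,0.85,0],0,1],
    [[-4.1,0.85,0],0,1],
    [[-4.1,0.85,0],0,1],
    [[-4.1,0.85,0],0,1],
    [[-4.1,0.85,0],0,1],
    [[-4.1,0.85,0],0,1],
    [[-4.1,0.85,0],0,1],
    [[-4.0,0.85,0],0,1],
    [[-4.0,0.85,0],0,1],
  ],
)

```text
clock: 33.05
tcp_pos: [0.521, -0.0705, 0.2321]
orientation: [-0.0, 0.725, 0.689, -0.0]
ft_force: [0.0, 0.9, -0.1]
finger_gap: 0.0002
gripper_force: 0.0
```

```bash
python3 - <<'E'
from g import *
from h import *
from bench import vision
go(cab(-.078,-.017,.235),cab(-.078,-.017,.124))
c=vision.camera("scene");cv2.imwrite("pics/s6.png",cv2.resize(c["img"][110:360,150:400,::-1],None,fx=2.4,fy=2.4,interpolation=cv2.INTER_CUBIC))
E
```

```text
t 33.05 tcp [ 0.521  -0.0705  0.2321] yaw of tool y deg -2.86 z [-0.001  0.    -1.   ] F [ 0.   0.9 -0.1] gap 0.0002 grip 0.0
[ 0.5232 -0.0699  0.235 ] d tool cm [ 0.07  0.22 -0.29]
[ 0.5232 -0.0699  0.124 ] d tool cm [-0.00e+00  1.00e-02  1.11e+01]
```

View pics/s6.png

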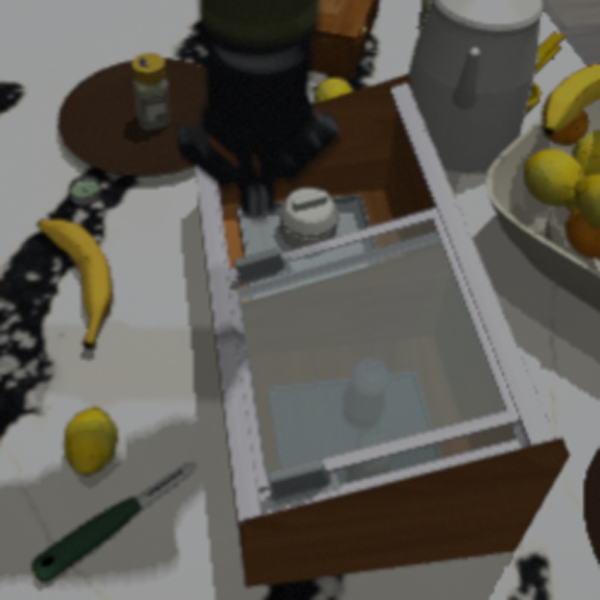

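The jar stands at the saucer's middle (150,95) and the timer is still in its tray (310,212). The left door's strip hides the chilli shaker from this angle, so I'll close the left door first and then check it in both cameras.

Emit:
play_rows(
  commands=[
    [[0,0.2,2.0],0,1],
    [[0,0,3.0],0,1],
    [[0,0,3.0],0,1],
    [[0,0,1.8],0,1],
    [[0,0,1.0],0,1],
    [[0,0,0],0,1],
    [[0.6,0,0],0,1],
    [[1.0,0,0],0,1],
    [[1.2,0,0],0,1],
    [[1.2,0,0],0,1],
  ],
)

```text
clock: 33.93
tcp_pos: [0.5265, -0.0276, 0.1257]
orientation: [0.001, 0.725, 0.689, 0.001]
ft_force: [1.5, -2.6, 1.9]
finger_gap: 0.0003
gripper_force: 1.2
```

Emit:
play_rows(
  commands=[
    [[1.2,0,0],0,1],
    [[1.2,0,0],0,1],
    [[1.2,0,0],0,1],
    [[1.2,0,0],0,1],
    [[1.2,0,0],0,1],
    [[1.2,0,0],0,1],
    [[1.2,0,0],0,1],
    [[1.2,0,0],0,1],
    [[1.2,0,0],0,1],
    [[1.2,0,0],0,1],
  ],
)

```text
clock: 34.77
tcp_pos: [0.5316, 0.0923, 0.1244]
orientation: [0.0, 0.725, 0.689, -0.0]
ft_force: [0.3, -1.4, 1.1]
finger_gap: -0.0002
gripper_force: 1.2
```

```bash
python3 - <<'E'
from g import *
go(cab(-.078,.183,.124))
E
```

```text
t 34.77 tcp [0.5316 0.0923 0.1244] yaw of tool y deg -2.87 z [ 0. -0. -1.] F [ 0.3 -1.4  1.1] gap -0.0002 grip 1.1878764792345464
[0.5336 0.1298 0.124 ] d tool cm [3.76 0.02 0.04]
```

Emit:
play_rows(
  commands=[
    [[1.0,0,0],0,1],
    [[0.8,0,0],0,1],
    [[0.7,0,0],0,1],
    [[0.5,0,0],0,1],
    [[0.4,0,0],0,1],
    [[0.2,0,0],0,1],
    [[0.2,0,0],0,1],
    [[0.1,0,0],0,1],
    [[0.1,0,0],0,1],
    [[0,0,0],0,1],
  ],
)

```text
clock: 35.6
tcp_pos: [0.5333, 0.1305, 0.1244]
orientation: [0.0, 0.725, 0.689, -0.0]
ft_force: [-0.0, -3.0, -0.5]
finger_gap: 0.0001
gripper_force: 1.3
```

Emit:
play_rows(
  commands=[
    [[0.1,0,0],0,1],
    [[0.1,0,0],0,1],
    [[0.1,0,0],0,1],
    [[0,0,0],0,1],
    [[0,0,0],0,1],
    [[0,0,0],0,1],
    [[0,0,0],0,1],
    [[0,0,0],0,1],
    [[0,0,0],0,1],
    [[0,0,0],0,1],
  ],
)

```text
clock: 36.43
tcp_pos: [0.5333, 0.1306, 0.1244]
orientation: [0.001, 0.726, 0.688, -0.002]
ft_force: [0.9, -10.8, 1.0]
finger_gap: -0.0001
gripper_force: 5.0
```

Left door at its stop. I'll back away, rise, and move off to check the right side.

Emit:
play_rows(
  commands=[
    [[-0.4,0,0],0,1],
    [[-0.4,0,0],0,1],
    [[0,0,-2],0,1],
    [[0,0,-4],0,1],
    [[0,0,-4],0,1],
    [[0,0,-3],0,1],
    [[0,-3,0],0,1],
    [[0,-3,0],0,1],
    [[0,-2,0],0,1],
    [[0,0,0],0,1],
  ],
)

```text
clock: 37.27
tcp_pos: [0.4494, 0.131, 0.2549]
orientation: [-0.001, 0.724, 0.69, -0.0]
ft_force: [-1.9, -0.5, 0.2]
finger_gap: 0.0001
gripper_force: 0.0
```

```bash
python3 - <<'E'
from g import *
from h import *
from bench import vision
import pickle
go()
S=vision.camera("scene");T=vision.camera("top");pickle.dump((S,T),open("f.pkl","wb"))
for n,c in(("S",S),("T",T)):
    g=cv2.cvtColor(c["img"],cv2.COLOR_RGB2GRAY)
    for k,y in(("salt",-.0935),("chilli",-.163)):
        P=[cab(.013 if k=="salt" else 0,y,z) for z in(.1,.06,.013)];u=proj(c,P);print(n,k,u.round(1).tolist())
    u=proj(c,[cab(0,-.163,.09)])[0].round().astype(int)
    print(g[u[1]-12:u[1]+13,u[0]-16:u[0]+14])
    for nm,p in(("HL",cab(-.078,.199,.14)),("HR",cab(-.078,-.199,.14))):print(nm,proj(c,p).round(1))
E
```

```text
t 37.27 tcp [0.4494 0.131  0.2549] yaw of tool y deg -2.73 z [-0.002  0.002 -1.   ] F [-1.9 -0.5  0.2] gap 0.0001 grip 0.0
S salt [[304.5, 264.1], [302.6, 274.0], [300.6, 284.7]]
S chilli [[306.2, 294.2], [304.1, 303.6], [301.8, 313.7]]
[[ 87  87  87  86  81  75  71  70  70  72  72  73  73  73  73  73  74  81
   85  87  87  88  88  88  89  89  88  88  88  88]
 [ 87  87  86  86  85  81  76  73  71  71  71  71  71  72  72  74  79  84
   86  87  88  87  88  88  88  88  88  88  88  87]
 [ 87  87  86  86  86  85  83  80  75  74  73  72  73  73  74  76  81  84
   86  87  88  87  87  88  88  89  89  88  88  87]
 [ 87  86  86  87  87  87  85  86  83  82  79  77  76  77  79  81  81  83
   84  86  86  87  87  87  88  88  88  88  88  88]
 [ 88  87  87  86  87  87  86  86  86  85  85  81  76  79  83  85  84  83
   84  85  84  86  87  88  88  88  88  88  88  88]
 [ 88  87  87  87  87  87  86  86  85  84  81  80  81  85  85  87  85  81
   85  87  87  86  85  86  87  88  88  88  88  88]
 [ 87  87  87  87  87  87  87  87  85  80  78  83  86  87  83  86  88  86
   88  88  86  86  86  85  87  88  88  
[... 4876 characters left out ...]
6 126 114 117 115 115 110 104 101 101]
 [128 126 124 128 125 124 121 111 107 105 103 104 104 104 106 104 110 115
  120 126 124 122 121 117 115 113 114 108 101  99]
 [125 129 126 126 126 127 124 117 111 104 102 105 102 104 105 110 115 120
  123 126 127 121 116 118 113 115 117 109 101  99]
 [127 124 124 127 127 123 125 121 116 113 108 104 108 108 114 119 121 125
  124 126 127 122 116 115 113 114 117 110 102  99]
 [124 128 126 127 127 126 125 125 125 119 118 116 117 117 120 123 123 125
  127 127 126 124 118 116 115 115 122 117 112 109]
 [127 125 124 127 128 126 127 124 124 122 125 121 123 123 126 125 126 126
  129 126 128 123 117 116 117 118 126 131 134 130]]
HL [[217.5 186.4]]
HR [[350. 192.]]
```

```bash
python3 -c "
from bench import job
print(job.finish_job())"
```

```text
the job is handed in; nothing more can be done
None
```

I handed the job in at about 37 s on the robot's clock: the chilli shaker stands in the tray beside the salt shaker, the spice jar stands in the middle of the saucer, the timer was left alone, and both doors are shut. The left door reached its stop. I judged the right door shut from the left door reaching its full-open stop, not from a direct measurement.

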